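Seat the sample cell in the reader and hold it for the reading

TASK

Take a reading of the kernel sample: first open the reader's dust shutter all the way with the tab on top of the housing, stand the sample cell on the reader's stage with its window to the measuring port, and press it squarely into the corner until it is fully home against the rear stop and the side stop together. The springs push it back out, so finish while still gripping the cell and pressing it firmly (not forcing it) against both stops; leave the reference block and the other things on the bench where they are.

Things in the scene. Friction and masses are not known exactly. Their poses are not given: they have to be found in the camera images.
- reader: Bench-top reader, fixed: white housing 92 x 170 mm, top at z = 80 mm, with a flat stage plate before it (top at 12 mm). Origin: on the table under the middle of a cell that sits home. x points into the housing, y left to the side stop, z up. Stage free from x = -60 mm to the rear stop and from y = -75 mm to the side stop. Turned up to 0.3 rad from the world's axes.
- cell_home (a point): Point on the stage top (12 mm above the table) where the middle of the cell's underside is when the cell is home; axes as the reader's.
- rear_stop: Aluminium frame round the measuring port, the rear stop: its flat face, 66 mm wide and up to 59 mm above the table, looks to the reader's -x and lies 22 mm from cell_home along the reader's x. Same origin and axes as the reader. Smooth (friction about 0.3), as are the side stop, the stage and the cell's body.
- side_stop: Aluminium bracket on the left of the stage, the side stop: its flat face, 34 mm long (reader x = -20 to +14 mm) and up to 46 mm above the table, looks to the reader's -y and lies 32 mm from cell_home along the reader's y. Same origin and axes as the reader.
- light_seal (a joint): Travel in m of the sprung rubber light seal in the rear stop, along the reader's x: 0 = standing 6 mm proud of the stop's face, 0.006 = pressed flush. Its spring pushes back with 1.5 N at first, 4 N when flush.
- interlock (a joint): Travel in m of the lamp interlock's sprung steel plunger (8 mm thick, 31 mm above the table) in the side stop, along the reader's y: 0 = standing 5 mm proud of the stop's face, 0.005 = flush. Its spring pushes back with 1 N at first, 3 N when flush.
- shutter (a joint): Position in m of the dust shutter of the port: 0 = closed, 0.046 = fully open (end stop). The tab slides along the reader's -y (to the right) as it opens, with about 1.5 N of friction, and stays where it is left.
- shutter_tab (a point): Middle of the shutter's black tab, which stands on top of the housing: 16 mm along the reader's x, 12 mm along y, 22 mm high from 85 to 107 mm above the table (the housing's top is at 80 mm). Axes as the reader's. Moves with the shutter.
- cell_center (a point): Centre of the sample cell's body (25 mm above its underside). The cell is a grey closed box, 44 mm along its x, 64 mm along its y, 50 mm high, about 0.2 kg, with a glass window full of kernels in its +x face. It stands upright on the table with the window turned away from the robot (within about 0.7 rad). Axes: the cell's.
- cell_grip (a point): Middle of the black grip fin on the cell's lid, 65 mm above the underside: fin 36 mm along the cell's x, 16 mm thick along its y, 30 mm high (50 to 80 mm above the underside), flat sides. Axes: the cell's.
- cell_window (a point): Middle of the cell's window: on its +x face, 22 mm from cell_center and at the same height. Axes: the cell's.
- reference_block: The reader's reference, not needed now: holder like the cell but only 22 mm deep, 64 mm wide, 50 mm high, with a white tile in its +x face and a small round knob (20 mm) up to 72 mm on top. Origin: centre of its underside.
- petri: Closed petri dish, 90 mm across, 15 mm high, a bystander. Origin: centre of its underside.
- timer: Bench timer, 58 x 66 x 19 mm, a bystander. Origin: centre of its underside.
- jar: Capped sample jar, 48 mm across, 62 mm high, a bystander. Origin: centre of its underside.
Mind the look-alikes: they are no part of the job. Leave any blue, turquoise or yellow look-alike of the part that bears cell_center alone.

How it is judged (in metres and radians):
On the way, in this order (a step that is already met when the one before it is completed fails the run):
1. the shutter is fully open, before the cell goes onto the stage (value of joint shutter above 0.042 m and horizontal distance between cell_center and cell_home above 0.1 m), for 0.1 s.
2. the cell is pressed home against both stops (value of joint light_seal above 0.0048 m and value of joint interlock above 0.0038 m and contact force between sample_cell and rear_stop above 1 N and contact force between sample_cell and side_stop above 1 N), for 0.3 s.
At the end, for the whole second after the job is handed in: Shutter open (over 42 of 46 mm); cell upright and down on the stage (2.5 mm), window to the port, square within 0.06 rad, within 4 mm of home; seal pressed in over 4.8 of 6 mm, plunger over 3.8 of 5 mm; over 1 N on the rear stop and on the side stop, and the fingers still grip the cell (all of step 2 and value of joint shutter above 0.042 m and contact force between the fingers and sample_cell above 2 N and horizontal distance between cell_center and cell_home below 0.004 m and z of cell_center in the frame of cell_home between 0.022 and 0.0275 m and angle between cell_center's own z axis and vertical below 0.06 rad and angle between the x axis of cell_center and the x axis of reader, either way round below 0.06 rad and x of cell_window in the frame of cell_home above 0.018 m); the arm keeps its last pose, push and grip.
It fails at once if the reference block or another bystander (dish, timer, jar) is moved more than 3 cm (distance of any of reference_block, petri, timer, jar from where it was at the start of the episode above 0.03 m).
It fails at once if the cell is tipped over (angle between cell_center's own z axis and vertical above 0.7 rad).
It fails at once if the cell is forced against a stop with more than 60 N (contact force between sample_cell and rear_stop above 60 N or contact force between sample_cell and side_stop above 60 N).
It also fails if it takes over 54 s, if anything falls off the work surface, if the arm or the gripper's body presses on something with over 40 N, if the wrist force passes 120 N, or if a joint passes its speed limit or range.

ROBOT

A 7-joint arm with a two-finger parallel gripper is mounted at the origin on a cart in front of the work surface, level with it; the furniture and walls round the work are solid. World frame = base frame: x ahead of the robot, y to its left, z up, the work surface at z = 0. Lengths are in m, angles in degrees, forces in N, time in s.
With the tool pointing down it reaches from about 0.425 to 1.025 m from the base axis. Payload 9.4 kg.
Tool frame: the origin (TCP) lies at the very end of the fingers, on their centre line; the grasp point (between the pads) lies 19 mm behind it (bot.pinch_z is the distance from the TCP to the grasp point, in m); z points along the fingers, y is the direction in which the jaws open and shut (so a half turn about z gives the same grasp; the last joint's range is limited). The gripper opens to 85 mm and grips with 20 to 120 N. Pads are 22 mm wide; open, the fingers measure 114 mm over their backs; the gripper's body (76 mm by 85 mm) begins 54 mm behind the grasp point. The pads swing forward as they close: fully open they stand 13 mm farther back than shut.
Start: joints at [63.73, 34.337, -0.143, 91.639, 0.103, 54.024, -4.572], TCP at [0.27, -0.673, 0.203] pointing down, gripper open.
Joint ranges: [-147.43, 147.43], [-19.82, 112.94], [-74.19, 73.91], [6.32, 146.72], [-59.91, 239.91], [6.04, 106.73], [-150.56, 150.56]. Speed limits (degrees/s): [127.2, 127.2, 172.46, 172.46, 180, 180, 180].

INTERFACE

Orientations are given as a 3x3 rotation matrix whose columns are the frame's x, y, z axes.
In Python, from workcell import bot gives the robot as it stands.
- The arm moves only by the tool drive_tool, never from a script. Its argument "moves" is a list of rows, each an object with "rot": the turn, a rotation vector about the tool's x, y, z as a fraction of full scale, a list of three; "offset": the shift along the tool's x, y, z as a fraction of full scale, a list of three; "gripper": the opening, from 0 (shut) to 1 (fully open). In form: [{"rot": [wx, wy, wz], "offset": [x, y, z], "gripper": gripper}, ...]. A call has 1 to 8 rows; each row is the pose to reach, as a shift and turn from the pose commanded when the call began, along the tool's axes at that moment; what a row does not reach only later rows make up. Full scale, the value 1, is 75 cm for a shift and 1.5 rad for a turn. A row lasts 1/8 s, in which the tool goes at most 62.5 mm and 10.7 degrees, less where a joint would pass 70% of its speed; a pose out of reach is approached as far as the arm can. A call with a number of a shift or a turn outside -1 to 1 is refused whole. A call with a gripper value outside its range is refused whole. The fingers move at their own pace and stop on an object; "newtons" is the grip in N (left out, the last holds). Time passes only in rows, so rows that repeat a pose let the fingers close. It gives the time, the measured TCP pose, the force and the opening at its end, in the units of the state.
- bot.get_state(): the state, without advancing time (a new reading comes with each control period).
- bot.camera(name): name is "side" or "top" or "wrist"; returns a dict with "color" (400x640x3 uint8, red, green, blue), "intrinsics" (3x3 intrinsics, pixels), "k1" (the pictures are not rectified: a ray, as slopes to the right and down, at radius r is drawn at 1 + k1 r^2 times it, then the intrinsics apply), "pose" (4x4, takes a point from camera to world coordinates). Camera axes: x right, y down, z forward; pixel columns grow to the right and rows downward; lengths in m; the calibration is good to about 2 mm. A picture is of the moment at which its call begins. There is no depth.
- bot.finish_job(): hands the job in, once; it reports no verdict.
Trained networks look in a picture, given as the dict that the camera call returned (one of the last four; its "shot" number tells which), for a name from the list of things; names that differ only in an ending like _2 or _b are one class to them, and where a whole thing is asked for, a point or a joint stands for the part that bears it (a point fixed in the world has none). Each returns a list of dicts, best first, with "confidence" (0 to 1); they miss things now and then, are a little off and sometimes report something else, mostly with a low value. They report only what shows in the picture. A call takes as long as a camera call. They do not tell look-alikes from the thing itself.
- bot.look_for(query, picture): "centre" ([x, y, z] in m, in world coordinates, good to about 4 mm: the middle of the surface that is visible of it).
- bot.silhouettes(query, picture): "mask" (400x640 bool, what is visible of it).
The state is a dict: "time_s": time; "qpos": joint angles; "qd": joint speeds; "joint_efforts": joint torques, N m; "tcp_pos": TCP position; "orientation": TCP orientation; "contact_force": force on the tool from outside, world axes, zero at the start; "ft_torque": the same for the moment, N m; "gripper_width": finger opening in m.
Only numpy, scipy, OpenCV 4.12 (cv2) and the standard library are available. Lean on these libraries where they do the work, as an engineer would, in place of code of your own. Each camera call takes 0.05 s, during which the arm holds its last target.

## Working session

There is one attempt and no reset: what is moved stays moved. The work goes in short steps, Python scripts to look and compute and a tool call to move; the robot and the scene stay as the last step left them, time stands still between calls to the robot, and variables do not carry over. Pictures are saved under pics/ and viewed, and the job is handed in when it is done.

Besides the shell and the picture viewer there is one more tool, called by a JSON object that holds its "api" and its "payload", one argument or row to a line. drive_tool: Moves the arm, as the interface text tells. Its arguments: {"type":"object","properties":{"moves":{"type":"array"},"newtons":{"type":"number"}},"required":["moves"]}

```bash
ls; mkdir -p pics
python3 - <<'E'
from workcell import bot
import cv2,pickle
for n in ["top","side","wrist"]:
    p=bot.camera(n)
    cv2.imwrite(f"pics/{n}0.png",p["color"][:,:,::-1])
    print(n,p["intrinsics"].tolist(),p["k1"],p["pose"].round(4).tolist())
    pickle.dump(p,open(f"{n}0.pkl","wb"))
    for q in ["reader","shutter_tab","cell_center","cell_grip","reference_block","petri","timer","jar","cell_window","rear_stop","side_stop"]:
        try:
            for d in bot.look_for(q,p): print(q,[round(v,3) for v in d["centre"]],round(d["confidence"],2))
        except Exception as e: print(q,e)
print(bot.get_state())
E
```

```text
pics
top [[447.8776663396921, 0.0, 324.6464218635019], [0.0, 447.8776663396921, 204.7610019006123], [0.0, 0.0, 1.0]] 0.016841216824040262 [[0.0183, -0.9905, 0.1361, 0.3288], [-0.9998, -0.0178, 0.0046, -0.06], [-0.0022, -0.1362, -0.9907, 1.3092], [0.0, 0.0, 0.0, 1.0]]
reader [0.626, 0.09, 0.079] 0.83
cell_center [0.491, -0.296, 0.051] 0.92
cell_center [0.413, -0.44, 0.049] 0.9
cell_center [0.417, 0.136, 0.051] 0.79
cell_center [0.4, -0.308, 0.051] 0.6
cell_grip [0.422, 0.137, 0.054] 0.92
cell_grip [0.394, -0.311, 0.054] 0.81
cell_grip [0.492, -0.301, 0.054] 0.65
cell_grip [0.417, -0.443, 0.051] 0.56
reference_block [0.462, -0.118, 0.052] 0.47
petri [0.392, 0.285, 0.016] 0.75
timer [0.379, 0.024, 0.016] 0.63
jar [0.535, -0.443, 0.062] 0.85
cell_window [0.418, 0.141, 0.048] 0.97
cell_window [0.413, -0.44, 0.049] 0.89
cell_window [0.396, -0.314, 0.053] 0.6
cell_window [0.492, -0.299, 0.052] 0.58
rear_stop [0.609, 0.094, 0.062] 0.42
side_stop [0.588, 0.137, 0.043] 0.64
side [[512.3948137640589, 0.0, 323.82296806576306], [0.0, 512.3948137640589, 196.82814695152624], [0.0, 0.0, 1.0]] -0.156
[... 1270 characters left out ...]
, -4.57256241]), 'qd': array([ 0.00774411,  0.07809643, -0.07567821,  0.04078871,  0.00885945,
        0.04873644,  0.12638179]), 'joint_efforts': array([-4.99631660e-04, -7.76197243e+01,  1.56484433e+00, -2.58372349e+01,
        1.26917791e-02,  2.07874167e-03,  2.94517383e-05]), 'tcp_pos': array([ 0.27007784, -0.67278315,  0.20326511]), 'orientation': array([[ 9.28011125e-01,  3.72552476e-01, -6.29813499e-05],
       [ 3.72552478e-01, -9.28011126e-01,  3.11345957e-05],
       [-4.68481227e-05, -5.23571092e-05, -9.99999998e-01]]), 'contact_force': array([-0.00701648,  0.59399565,  0.14330393]), 'ft_torque': array([-0.05057136, -0.00500911, -0.03037517]), 'gripper_width': 0.0855486893617392}
```

View pics/top0.png

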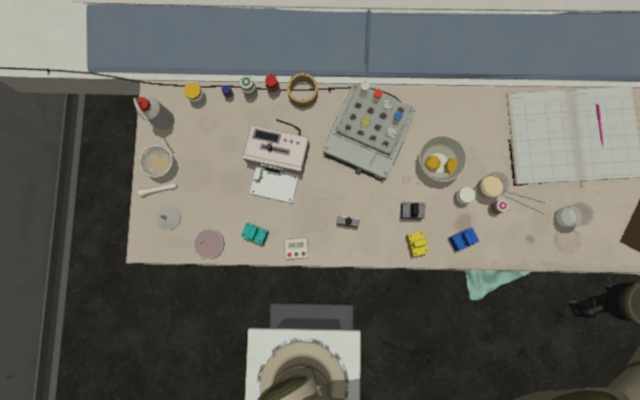

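View pics/side0.png

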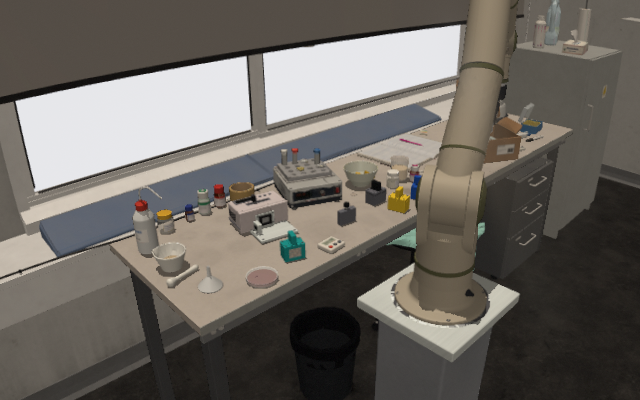

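View pics/wrist0.png

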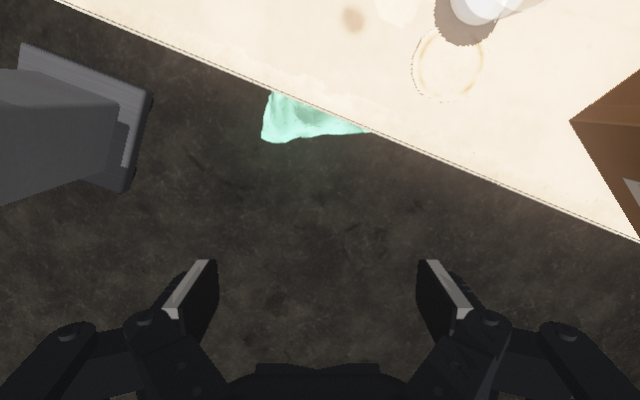

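Candidates in the top view: turquoise (255,234), grey with black fin (412,211), yellow (418,244), blue (463,239); the shallow grey block (347,222) with round knob is the reference. The grey one at (412,211) fits the description. I'll check it in one enlarged crop.

Run:
```python
import cv2,numpy as np
a=cv2.imread("pics/top0.png"); s=cv2.imread("pics/side0.png")
A=cv2.resize(a[190:265,330:480],(750,375),interpolation=cv2.INTER_CUBIC)
B=cv2.resize(s[165:240,330:430],(400,300),interpolation=cv2.INTER_CUBIC)
B=cv2.resize(s[175:220,340:415],(375,225),interpolation=cv2.INTER_CUBIC)
out=np.zeros((600,750,3),np.uint8); out[:375]=A; out[375:,:375]=B
cv2.imwrite("pics/crop0.png",out)
cv2.imwrite("pics/reader0.png",cv2.resize(a[110:210,230:330],(600,600),interpolation=cv2.INTER_CUBIC))
```

```text
(no output)
```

View pics/crop0.png

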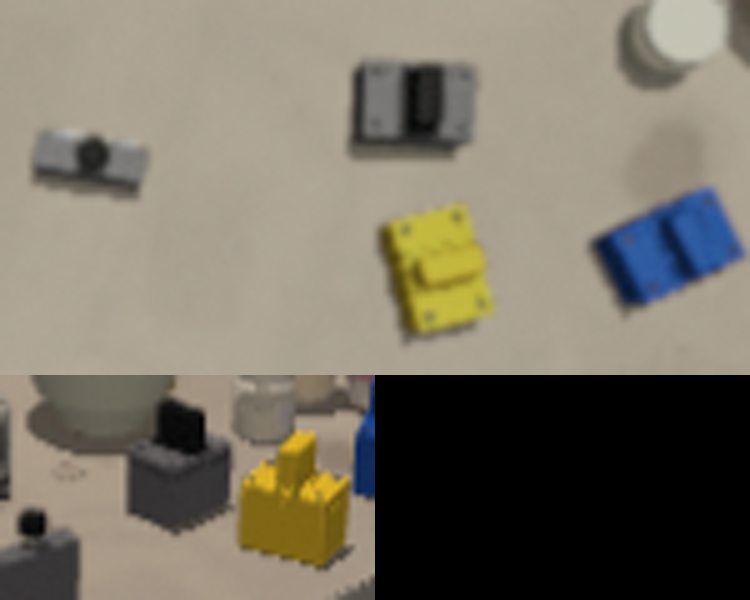

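View pics/reader0.png

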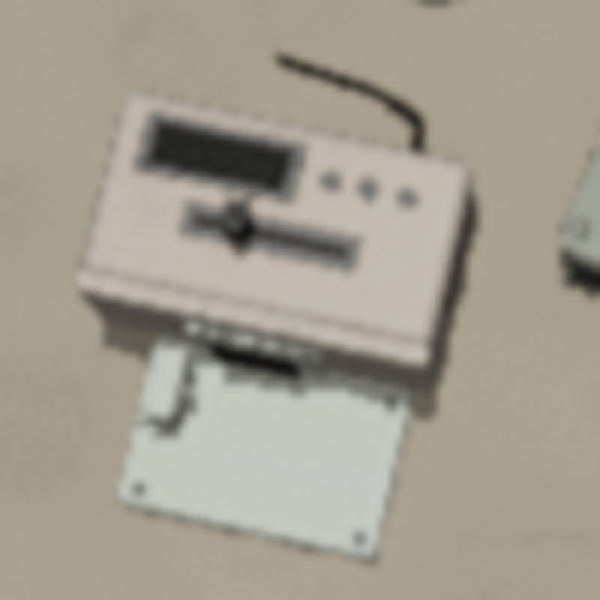

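The crop shows a grey box with a black rectangular fin at (415,100), the real cell; the fin's long side points up in the picture (world +x). The reader's tab is at crop (237,228), with the side stop at left. Now the calibration helper.

```bash
cat > h.py <<'E'
import numpy as np, cv2, pickle
from scipy.optimize import least_squares
def dist(p): return np.array([p["k1"],0,0,0,0.])
def unproj(p,uv,z):
    n=cv2.undistortPoints(np.array(uv,float).reshape(-1,1,2),p["intrinsics"],dist(p)).reshape(-1,2)
    d=np.c_[n,np.ones(len(n))]@p["pose"][:3,:3].T; o=p["pose"][:3,3]
    z=np.broadcast_to(z,len(n))
    return o+d*((z-o[2])/d[:,2])[:,None]
def proj(p,X):
    W=np.linalg.inv(p["pose"]); 
    return cv2.projectPoints(np.array(X,float).reshape(-1,1,3),W[:3,:3],W[:3,3],p["intrinsics"],dist(p))[0].reshape(-1,2)
def snap(bot,name,tag):
    p=bot.camera(name); cv2.imwrite(f"pics/{tag}.png",p["color"][:,:,::-1]); pickle.dump(p,open(f"{tag}.pkl","wb")); return p
E
python3 - <<'E'
from h import *
p=pickle.load(open("top0.pkl","rb"))
f=lambda L:[(230+u/6-0.4,110+v/6-0.4) for u,v in L]
top=unproj(p,f([(85,280),(430,360),(470,180),(135,97)]),0.08)
pl=unproj(p,f([(122,500),(375,558),(408,400)]),0.012)
tab=unproj(p,f([(237,215)]),0.107)
print(top.round(4));print(pl.round(4));print(tab.round(4))
for a,b in [(top[0],top[1]),(top[3],top[2]),(pl[0],pl[1])]:
    d=a-b; print(np.linalg.norm(d),np.degrees(np.arctan2(-d[0],d[1])))
for a,b in [(top[0],top[3]),(top[1],top[2]),(pl[1],pl[2])]:
    d=b-a; print(np.linalg.norm(d),np.degrees(np.arctan2(d[1],d[0])))
E
```

```text
[[ 0.6312  0.1756  0.08  ]
 [ 0.5959  0.0131  0.08  ]
 [ 0.6826 -0.0036  0.08  ]
 [ 0.7202  0.1557  0.08  ]]
[[0.5381 0.1659 0.012 ]
 [0.5117 0.0414 0.012 ]
 [0.5904 0.0274 0.012 ]]
[[0.6564 0.1019 0.107 ]]
0.16634984162732638 -12.252146387470892
0.16367460971631767 -13.24953902584668
0.1272499531446881 -11.98037109554729
0.09120365312324158 -12.605438335680823
0.08837870688073587 -10.866167893004446
0.07994924688556858 -10.097574846982985
```

{"api": "drive_tool", "payload": {
  "moves": [
    {"rot": [0,0,0.1],"offset": [0.05,-0.05,-0.129],"gripper": 0},
    {"rot": [0,0,0.394],"offset": [0.787,-0.78,-0.129],"gripper": 0},
    {"rot": [0,0,0.394],"offset": [0.787,-0.78,-0.129],"gripper": 0},
    {"rot": [0,0,0.394],"offset": [0.787,-0.78,-0.129],"gripper": 0},
    {"rot": [0,0,0.394],"offset": [0.787,-0.78,-0.129],"gripper": 0},
    {"rot": [0,0,0.394],"offset": [0.787,-0.78,-0.129],"gripper": 0},
    {"rot": [0,0,0.394],"offset": [0.787,-0.78,-0.129],"gripper": 0},
    {"rot": [0,0,0.394],"offset": [0.787,-0.78,-0.129],"gripper": 0}
  ]
}}

```text
time_s: 2.8
tcp_pos: [0.456, -0.2423, 0.2814]
orientation: [[0.978, -0.208, 0.001], [-0.208, -0.978, -0.0], [0.001, 0.0, -1.0]]
contact_force: [0.2, -0.6, -0.3]
gripper_width: -0.0001
```

Run:
```python
from h import *
from workcell import bot
p=snap(bot,"wrist","w1")
for q in ["cell_center","cell_grip"]:
    for d in bot.look_for(q,p): print(q,np.round(d["centre"],4),round(d["confidence"],2))
print(bot.get_state()["time_s"])
```

```text
cell_center [0.4249 0.134  0.0463] 0.97
cell_center [ 0.4216 -0.4412  0.053 ] 0.92
cell_center [ 0.4933 -0.2996  0.0521] 0.72
cell_center [ 0.4083 -0.3178  0.0492] 0.63
cell_grip [ 0.4211 -0.4389  0.0514] 0.93
cell_grip [ 0.4086 -0.3188  0.0511] 0.81
cell_grip [ 0.4961 -0.3028  0.0485] 0.71
cell_grip [0.4239 0.1338 0.049 ] 0.67
2.95
```

{"api": "drive_tool", "payload": {
  "moves": [
    {"rot": [0,0,0],"offset": [0.09,-0.499,-0.025],"gripper": 0},
    {"rot": [0,0,0],"offset": [0.09,-0.499,-0.025],"gripper": 0},
    {"rot": [0,0,0],"offset": [0.09,-0.499,-0.025],"gripper": 0},
    {"rot": [0,0,0],"offset": [0.09,-0.499,-0.025],"gripper": 0},
    {"rot": [0,0,0],"offset": [0.09,-0.499,-0.025],"gripper": 0},
    {"rot": [0,0,0],"offset": [0.09,-0.499,-0.025],"gripper": 0},
    {"rot": [0,0,0],"offset": [0.09,-0.499,-0.025],"gripper": 0},
    {"rot": [0,0,0],"offset": [0.09,-0.499,-0.025],"gripper": 0}
  ]
}}

```text
time_s: 3.95
tcp_pos: [0.5992, 0.1065, 0.2992]
orientation: [[0.978, -0.208, -0.001], [-0.208, -0.978, -0.001], [-0.0, 0.001, -1.0]]
contact_force: [-0.2, -0.9, -0.6]
gripper_width: -0.0
```

Run:
```python
from h import *
from workcell import bot
p=snap(bot,"wrist","w2")
for q in ["shutter_tab","side_stop","rear_stop"]:
    for d in bot.look_for(q,p): print(q,np.round(d["centre"],4),round(d["confidence"],2))
print(bot.get_state()["time_s"])
```

```text
shutter_tab [0.6563 0.1023 0.1011] 0.57
side_stop [0.6547 0.1033 0.108 ] 0.67
side_stop [0.5963 0.1495 0.0487] 0.61
rear_stop [ 0.4651 -0.1141  0.048 ] 0.52
4.15
```

View pics/w1.png

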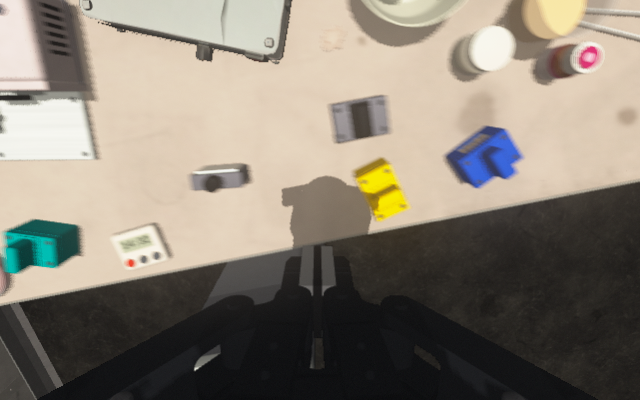

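View pics/w2.png

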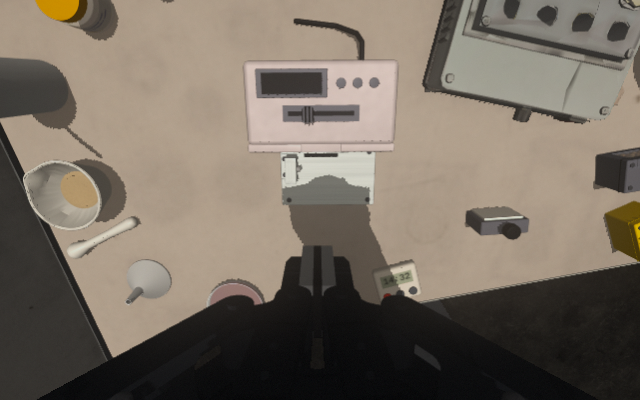

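Run:
```python
from h import *
a=cv2.imread("pics/w2.png")
cv2.imwrite("pics/w2c.png",cv2.resize(a[55:210,235:405],None,fx=4.4,fy=3.8,interpolation=cv2.INTER_CUBIC))
cv2.imwrite("pics/w2c.png",cv2.resize(a[55:205,235:405],(680,600),interpolation=cv2.INTER_CUBIC))
b=cv2.imread("pics/w1.png"); cv2.imwrite("pics/w1c.png",cv2.resize(b[80:160,310:410],(750,600),interpolation=cv2.INTER_CUBIC))
```

```text
(no output)
```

View pics/w2c.png

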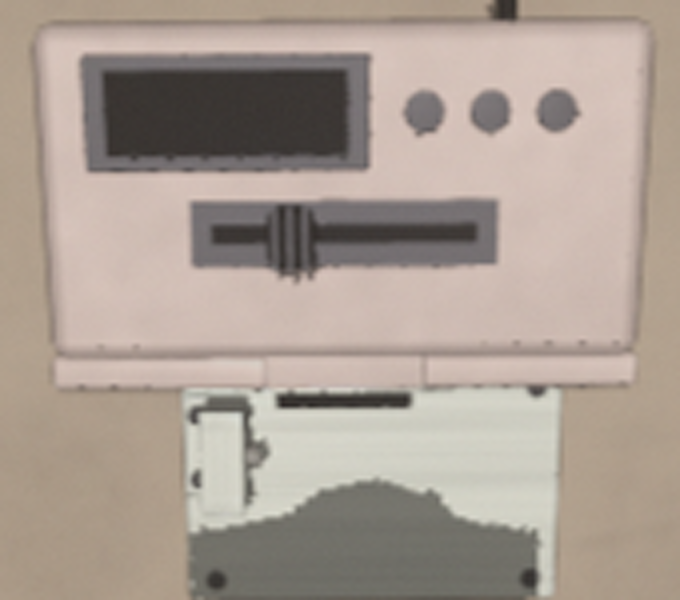

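View pics/w1c.png

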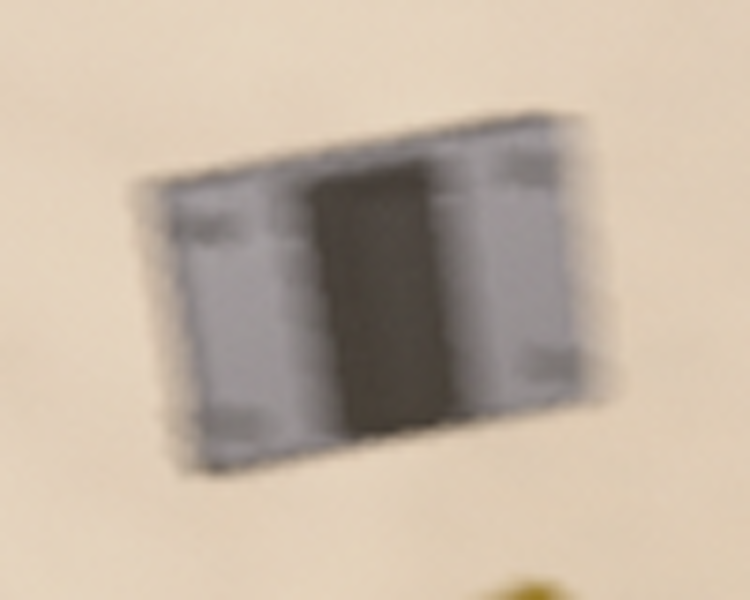

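Run:
```python
from h import *
p=pickle.load(open("w2.pkl","rb"))
f=lambda L:[(235+u/4-0.4,55+v/4-0.4) for u,v in L]
H=unproj(p,f([(57,354),(634,354),(653,22),(36,22)]),0.08)
S=unproj(p,f([(246,412),(243,513)]),0.046)
P=unproj(p,f([(560,395),(553,595)]),0.012)
F=unproj(p,[(281,204.5),(373.5,204.5)],0.012)
R=unproj(p,f([(265,358),(425,358),(265,388),(425,388)]),0.059)
T=unproj(p,f([(291,205),(291,278),(268,240),(316,240)]),0.107)
for n in "HSPFRT": print(n); print(globals()[n].round(4))
def dg(d): return np.degrees(np.arctan2(d[1],d[0]))
print("yaw",dg(H[0]-H[1])-90,dg(H[3]-H[2])-90,dg(H[3]-H[0]),dg(H[2]-H[1]),dg(S[0]-S[1]),dg(P[0]-P[1]),dg(F[0]-F[1])-90)
print("H size",np.linalg.norm(H[0]-H[1]),np.linalg.norm(H[0]-H[3]))
yaw=np.radians(-12); Rm=np.array([[np.cos(yaw),-np.sin(yaw)],[np.sin(yaw),np.cos(yaw)]])
c=np.array([.586,.102])
for n in "HSPFRT": print(n); print(((globals()[n][:,:2]-c)@Rm).round(4))
# cell
p=pickle.load(open("w1.pkl","rb"))
f=lambda L:[(310+u/7.5-0.43,80+v/7.5-0.43) for u,v in L]
C=unproj(p,f([(155,183),(570,115),(595,400),(195,470)]),0.05)
G=unproj(p,f([(310,180),(430,165),(455,420),(345,435)]),0.08)
print(C.round(4),C.mean(0)); print(G.round(4),G.mean(0))
print(dg(C[0]-C[1])-90,dg(C[3]-C[2])-90,dg(G[0]-G[3]),dg(C[0]-C[3]),np.linalg.norm(C[0]-C[1]),np.linalg.norm(C[0]-C[3]))
```

```text
H
[[ 0.6379  0.1782  0.08  ]
 [ 0.6035  0.0167  0.08  ]
 [ 0.69   -0.0009  0.08  ]
 [ 0.7243  0.1602  0.08  ]]
S
[[0.6049 0.1324 0.046 ]
 [0.5732 0.1408 0.046 ]]
P
[[0.583  0.0302 0.012 ]
 [0.5131 0.044  0.012 ]]
F
[[0.5386 0.1718 0.012 ]
 [0.5112 0.0433 0.012 ]]
R
[[0.6218 0.1218 0.059 ]
 [0.6117 0.0746 0.059 ]
 [0.613  0.1238 0.059 ]
 [0.6028 0.0763 0.059 ]]
T
[[0.6647 0.103  0.107 ]
 [0.6467 0.107  0.107 ]
 [0.6573 0.1108 0.107 ]
 [0.6547 0.0986 0.107 ]]
yaw -12.04311544905785 -12.020742895505705 -11.773410503385788 -11.549397423623654 -14.759495238834862 -11.16135587418017 -12.061955884275093
H size 0.1651107679746421 0.08818981003879532
H
[[ 0.035   0.0854]
 [ 0.0348 -0.0798]
 [ 0.1231 -0.0791]
 [ 0.1231  0.0857]]
S
[[ 0.0122  0.0337]
 [-0.0206  0.0353]]
P
[[ 0.012  -0.0709]
 [-0.0593 -0.0719]]
F
[[-0.0608  0.0584]
 [-0.061  -0.0729]]
R
[[ 0.0309  0.0268]
 [ 0.0309 -0.0215]
 [ 0.0218  0.027 ]
 [ 0.0218 -0.0216]]
T
[[0.0767 0.0174]
 [0.0583 0.0175]
 [0.068  0.0234]
 [0.068  0.0109]]
[[ 0.5176 -0.2704  0.05  ]
 [ 0.5143 -0.3337  0.05  ]
 [ 0.4714 -0.3312  0.05  ]
 [ 0.4737 -0.268   0.05  ]] [ 0.49426314 -0.30081769  0.05      ]
[[ 0.5143 -0.2908  0.08  ]
 [ 0.5128 -0.3077  0.08  ]
 [ 0.4771 -0.3054  0.08  ]
 [ 0.4783 -0.2894  0.08  ]] [ 0.49563264 -0.29833552  0.08      ]
-3.00346960813323 -2.093687955299302 -2.23442893460997 -3.1102277371184908 0.06340572311723344 0.04397579361669124
```

Reader origin comes out at about (0.5866, 0.1046), yaw -12.0°; plate, stop and housing agree within 3 mm. The tab is at (0.656, 0.105). I'll lower the shut fingers to the left of the tab.

{"api": "drive_tool", "payload": {
  "moves": [
    {"rot": [0,0,0],"offset": [0.075,-0.055,0],"gripper": 0},
    {"rot": [0,0,0],"offset": [0.075,-0.055,0.08],"gripper": 0},
    {"rot": [0,0,0],"offset": [0.075,-0.055,0.16],"gripper": 0},
    {"rot": [0,0,0],"offset": [0.075,-0.055,0.22],"gripper": 0},
    {"rot": [0,0,0],"offset": [0.075,-0.055,0.26],"gripper": 0},
    {"rot": [0,0,0],"offset": [0.075,-0.055,0.277],"gripper": 0},
    {"rot": [0,0,0],"offset": [0.075,-0.055,0.277],"gripper": 0}
  ]
}}

```text
time_s: 5.03
tcp_pos: [0.6627, 0.1358, 0.0919]
orientation: [[0.978, -0.209, -0.001], [-0.209, -0.978, -0.0], [-0.001, 0.0, -1.0]]
contact_force: [0.4, 0.2, 0.2]
gripper_width: -0.0
```

Run:
```python
from h import *
from workcell import bot
p=snap(bot,"wrist","w3")
```

```text
(no output)
```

View pics/w3.png

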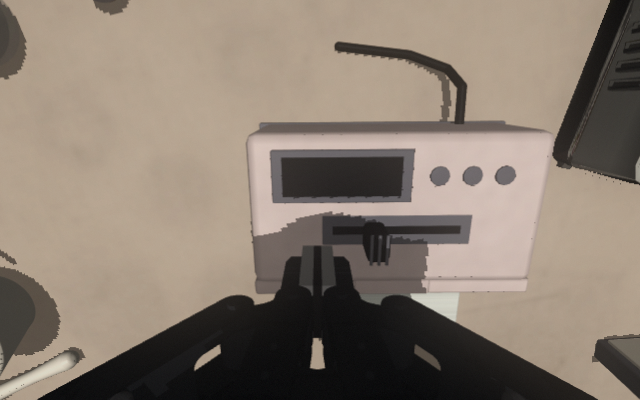

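Fingertips at (318,260), tab at (376,250): lined up, with a gap of about 17 mm. Pushing right.

{"api": "drive_tool", "payload": {
  "moves": [
    {"rot": [0,0,0],"offset": [0,0.015,0],"gripper": 0},
    {"rot": [0,0,0],"offset": [0,0.027,0],"gripper": 0},
    {"rot": [0,0,0],"offset": [0,0.04,0],"gripper": 0},
    {"rot": [0,0,0],"offset": [0,0.053,0],"gripper": 0},
    {"rot": [0,0,0],"offset": [0,0.063,0],"gripper": 0},
    {"rot": [0,0,0],"offset": [0,0.07,0],"gripper": 0},
    {"rot": [0,0,0],"offset": [0,0.074,0],"gripper": 0},
    {"rot": [0,0,0],"offset": [0,0.074,0],"gripper": 0}
  ]
}}

```text
time_s: 6.08
tcp_pos: [0.6512, 0.0822, 0.0919]
orientation: [[0.978, -0.208, -0.0], [-0.208, -0.978, 0.0], [-0.0, -0.0, -1.0]]
contact_force: [-0.3, -0.3, 0.4]
gripper_width: 0.0002
```

Run:
```python
from h import *
from workcell import bot
p=snap(bot,"wrist","w4")
```

```text
(no output)
```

View pics/w4.png

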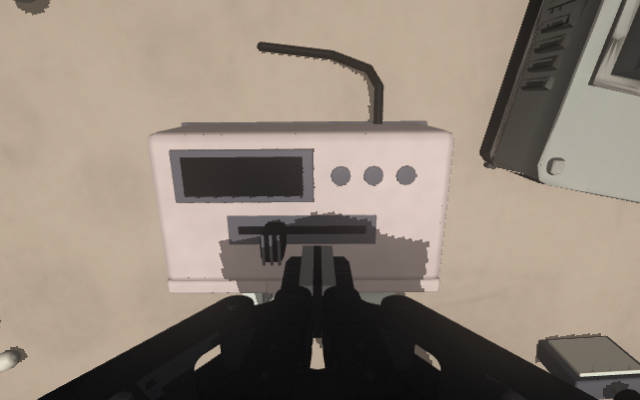

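The fingers passed just in front of the tab: it still stands at (272,245) while the fingers are at (318,262). I'll measure the tab's x more closely.

Run:
```python
from h import *
yaw=np.radians(-12); Rm=np.array([[np.cos(yaw),-np.sin(yaw)],[np.sin(yaw),np.cos(yaw)]])
c=np.array([.5866,.1046])
for n,t,L in [("w3",[.6627,.1358,.0919],(340,410,200,290)),("w4",[.6512,.0822,.0919],(240,340,200,290))]:
    p=pickle.load(open(n+".pkl","rb"))
    print(n,"tcp px",proj(p,[t]),"tcp reader",(np.array(t[:2])-c)@Rm)
    for u in [(376,222),(376,235),(376,264)] if n=="w3" else [(272,222),(272,235),(272,264)]:
        for z in (.085,.107):
            X=unproj(p,[u],z)[0]; print(u,z,((X[:2]-c)@Rm).round(4))
    a=cv2.imread(f"pics/{n}.png"); u0,u1,v0,v1=L
    cv2.imwrite(f"pics/{n}c.png",cv2.resize(a[v0:v1,u0:u1],None,fx=6,fy=6,interpolation=cv2.INTER_CUBIC))
p=pickle.load(open("top0.pkl","rb"))
print(proj(p,[[.656,.105,.107],[.656,.105,.085]]))
```

```text
w3 tcp px [[317.98870337 239.20771528]] tcp reader [0.06795019 0.04634028]
(376, 222) 0.085 [0.0753 0.014 ]
(376, 222) 0.107 [0.0837 0.0181]
(376, 235) 0.085 [0.0675 0.0136]
(376, 235) 0.107 [0.0768 0.0177]
(376, 264) 0.085 [0.0493 0.0127]
(376, 264) 0.107 [0.0609 0.0169]
w4 tcp px [[318.09800115 239.1556486 ]] tcp reader [ 0.06784556 -0.00847941]
(272, 222) 0.085 [0.0752 0.0172]
(272, 222) 0.107 [0.0836 0.0141]
(272, 235) 0.085 [0.0674 0.0175]
(272, 235) 0.107 [0.0767 0.0143]
(272, 264) 0.085 [0.0492 0.0182]
(272, 264) 0.107 [0.0608 0.015 ]
[[267.97531691 145.54797028]
 [268.97580392 147.64248664]]
```

View pics/w4c.png

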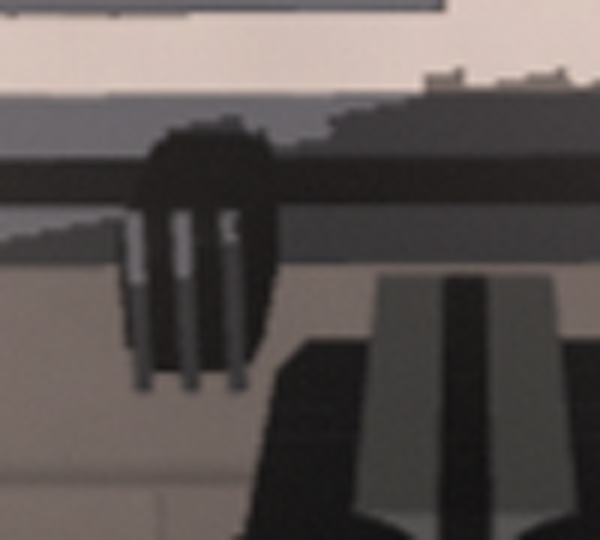

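Run:
```python
from h import *
from workcell import bot
print(bot.pinch_z,[a for a in dir(bot) if a[0]!='_'])
p=pickle.load(open("w4.pkl","rb"))
t=np.array([.6512,.0822,.0919]); x=np.array([.978,-.208,0]); y=np.array([-.208,-.978,0])
for dx in (-.011,0,.011):
  for dz in (0,.01,.02,.03): print(dx,dz,proj(p,[t+x*dx+[0,0,dz]]).round(1))
Tt=np.eye(4);Tt[:3,:3]=np.c_[x,y,[0,0,-1]];Tt[:3,3]=t
print((np.linalg.inv(Tt)@p["pose"]).round(3))
for n,tt in [("wrist0",0)]:
    p=pickle.load(open("wrist0.pkl","rb"))
    t=np.array([.2701,-.6728,.2033]); x=np.array([.928,.3725,0]); y=np.array([.3725,-.928,0])
    for dz in (0,.013,.026): print(dz,proj(p,[t+s*y*.0428+e*x*.011+[0,0,dz] for s in (-1,1) for e in (-1,1)]).round(0).tolist())
```

```text
0.0187 ['Unreachable', 'camera', 'finish_job', 'get_state', 'look_for', 'pinch_z', 'silhouettes']
-0.011 0 [[318.1 257.5]]
-0.011 0.01 [[318.1 266.1]]
-0.011 0.02 [[318.2 275.8]]
-0.011 0.03 [[318.3 286.7]]
0 0 [[318.1 239.2]]
0 0.01 [[318.2 247. ]]
0 0.02 [[318.2 255.8]]
0 0.03 [[318.3 265.6]]
0.011 0 [[318.1 220.2]]
0.011 0.01 [[318.2 227.1]]
0.011 0.02 [[318.3 234.9]]
0.011 0.03 [[318.4 243.6]]
[[ 0.    -0.956 -0.294  0.074]
 [ 1.     0.     0.001 -0.001]
 [-0.001 -0.294  0.956 -0.17 ]
 [ 0.     0.     0.     1.   ]]
0 [[241.0, 258.0], [238.0, 221.0], [395.0, 258.0], [398.0, 221.0]]
0.013 [[236.0, 270.0], [232.0, 230.0], [401.0, 270.0], [404.0, 230.0]]
0.026 [[229.0, 283.0], [226.0, 241.0], [407.0, 283.0], [411.0, 241.0]]
```

Run:
```python
from h import *
from workcell import bot
p=snap(bot,"side","s4"); s=bot.get_state(); print(s["tcp_pos"],s["orientation"].round(3).tolist(),s["time_s"],s["contact_force"])
print("tcp px",proj(p,[s["tcp_pos"]]), proj(p,[s["tcp_pos"]+[0,0,.03]]))
a=cv2.imread("pics/s4.png"); cv2.imwrite("pics/s4c.png",cv2.resize(a[130:250,200:360],(800,600),interpolation=cv2.INTER_CUBIC))
```

```text
[0.65117972 0.08264791 0.09189803] [[0.978, -0.207, -0.0], [-0.207, -0.978, 0.0], [-0.0, -0.0, -1.0]] 6.175 [-1.41369532  0.36175982  0.67554211]
tcp px [[260.14474613 196.43709876]] [[259.55148979 188.00526295]]
```

View pics/s4c.png

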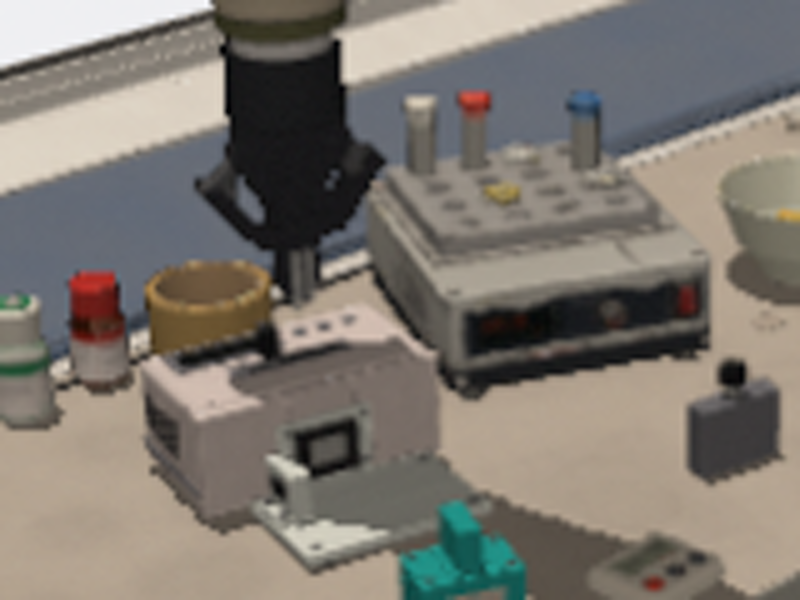

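In the side view, the fingertips at crop (300,300), full (260,190), stand about 22 mm above where the reported TCP projects (260,196). The wrist view says the same. So the true tip is some 15–30 mm shorter than the TCP. I'll go back left and lower to TCP z 0.068.

{"api": "drive_tool", "payload": {
  "moves": [
    {"rot": [0,0,0],"offset": [0,-0.02,-0.015],"gripper": 0},
    {"rot": [0,0,0],"offset": [0,-0.074,-0.015],"gripper": 0},
    {"rot": [0,0,0],"offset": [0,-0.074,0.0],"gripper": 0},
    {"rot": [0,0,0],"offset": [0,-0.074,0.015],"gripper": 0},
    {"rot": [0,0,0],"offset": [0,-0.074,0.025],"gripper": 0},
    {"rot": [0,0,0],"offset": [0,-0.074,0.032],"gripper": 0},
    {"rot": [0,0,0],"offset": [0,-0.074,0.032],"gripper": 0}
  ]
}}

```text
time_s: 7.05
tcp_pos: [0.6625, 0.136, 0.0675]
orientation: [[0.978, -0.208, -0.001], [-0.208, -0.978, -0.0], [-0.001, 0.0, -1.0]]
contact_force: [0.6, -0.2, 0.5]
gripper_width: -0.0001
```

{"api": "drive_tool", "payload": {
  "moves": [
    {"rot": [0,0,0],"offset": [0,0.015,0],"gripper": 0},
    {"rot": [0,0,0],"offset": [0,0.027,0],"gripper": 0},
    {"rot": [0,0,0],"offset": [0,0.035,0],"gripper": 0},
    {"rot": [0,0,0],"offset": [0,0.035,0],"gripper": 0}
  ]
}}

```text
time_s: 7.55
tcp_pos: [0.6572, 0.1098, 0.0682]
orientation: [[0.978, -0.209, 0.0], [-0.209, -0.978, -0.0], [0.0, 0.0, -1.0]]
contact_force: [-1.4, 0.7, -0.1]
gripper_width: -0.0
```

Run:
```python
from h import *
from workcell import bot
p=snap(bot,"wrist","w5")
```

```text
(no output)
```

View pics/w5.png

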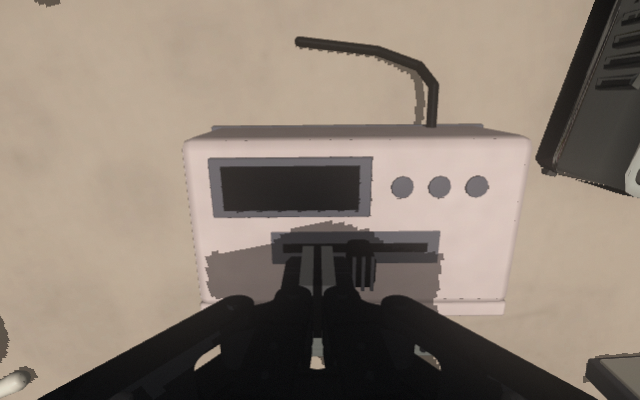

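The tab at (363,265) now sits at 54% of its slot, up from 33%, so it is being pushed. Continuing.

{"api": "drive_tool", "payload": {
  "moves": [
    {"rot": [0,0,0],"offset": [0,0.015,0],"gripper": 0},
    {"rot": [0,0,0],"offset": [0,0.028,0],"gripper": 0},
    {"rot": [0,0,0],"offset": [0,0.036,0],"gripper": 0},
    {"rot": [0,0,0],"offset": [0,0.04,0],"gripper": 0},
    {"rot": [0,0,0],"offset": [0,0.04,0],"gripper": 0}
  ]
}}

```text
time_s: 8.22
tcp_pos: [0.6522, 0.0866, 0.0682]
orientation: [[0.979, -0.205, 0.003], [-0.205, -0.979, 0.006], [0.002, -0.006, -1.0]]
contact_force: [3.9, 13.9, -3.5]
gripper_width: -0.0001
```

Run:
```python
from h import *
from workcell import bot
p=snap(bot,"wrist","w6")
```

```text
(no output)
```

View pics/w6.png

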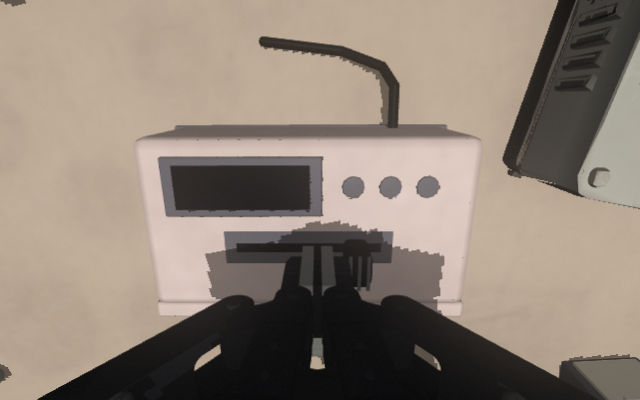

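Run:
```python
from h import *
yaw=np.radians(-12); Rm=np.array([[np.cos(yaw),-np.sin(yaw)],[np.sin(yaw),np.cos(yaw)]])
c=np.array([.5866,.1046])
p=pickle.load(open("w6.pkl","rb"))
a=cv2.imread("pics/w6.png")
cv2.imwrite("pics/w6c.png",cv2.resize(a[220:310,290:410],(800,600),interpolation=cv2.INTER_CUBIC))
q=unproj(p,[(347,280),(372,280),(360,280)],.107); print(((q[:,:2]-c)@Rm).round(4))
q=unproj(p,[(225,248),(393,248)],.080); print(((q[:,:2]-c)@Rm).round(4))
p=pickle.load(open("w4.pkl","rb"));q=unproj(p,[(260,255),(285,255)],.107); print(((q[:,:2]-c)@Rm).round(4))
```

```text
[[ 0.0657 -0.0168]
 [ 0.0658 -0.0277]
 [ 0.0657 -0.0224]]
[[ 0.068   0.0436]
 [ 0.0685 -0.0423]]
[[0.0658 0.0208]
 [0.0658 0.0082]]
```

View pics/w6c.png

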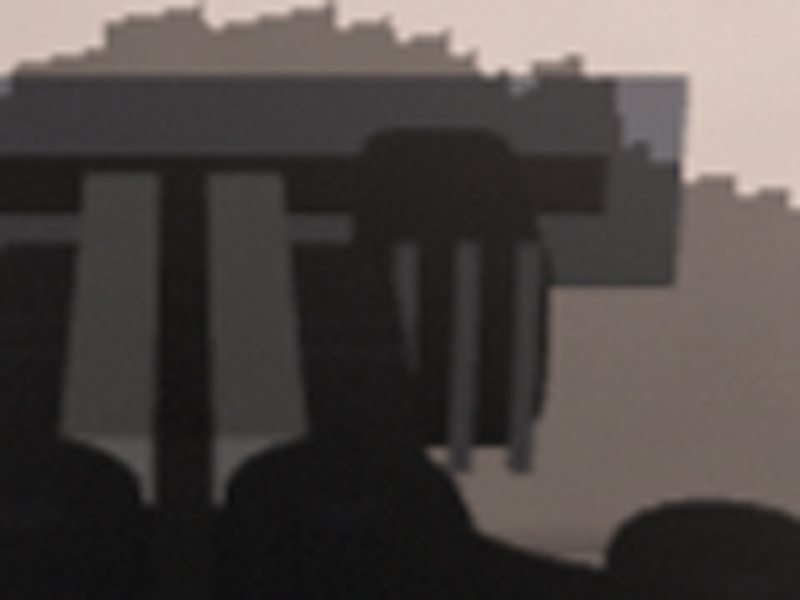

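{"api": "drive_tool", "payload": {
  "moves": [
    {"rot": [0,0,0],"offset": [0,0.004,0],"gripper": 0},
    {"rot": [0,0,0],"offset": [0,0.004,0],"gripper": 0},
    {"rot": [0,0,0],"offset": [0,0.004,0],"gripper": 0}
  ]
}}

```text
time_s: 8.65
tcp_pos: [0.6522, 0.0862, 0.0685]
orientation: [[0.979, -0.203, 0.005], [-0.203, -0.979, 0.008], [0.003, -0.009, -1.0]]
contact_force: [3.8, 20.3, -4.2]
gripper_width: -0.0004
```

Run:
```python
from h import *
yaw=np.radians(-12); Rm=np.array([[np.cos(yaw),-np.sin(yaw)],[np.sin(yaw),np.cos(yaw)]])
c=np.array([.5866,.1046])
for n,L in [("w2",[(235+190/4,111),(235+497/4,111)]),("w3",[(323,229),(470,229)]),("w4",[(229,229),(376,229)]),("w5",[(273,248),(440,248)]),("w6",[(225,248),(393,248)])]:
    p=pickle.load(open(n+".pkl","rb"));q=unproj(p,L,.08); print(n,((q[:,:2]-c)@Rm).round(4).tolist())
```

```text
w2 [[0.0704, 0.0431], [0.0704, -0.0424]]
w3 [[0.0691, 0.0434], [0.069, -0.0415]]
w4 [[0.069, 0.0429], [0.069, -0.0419]]
w5 [[0.0684, 0.0429], [0.0683, -0.0424]]
w6 [[0.068, 0.0436], [0.0685, -0.0423]]
```

Another 3 mm of command raised the force 6 N with almost no motion. The tab is at reader y = -22.4 mm in a slot symmetric about 0, i.e. ±23 mm travel, so it is at the end stop and fully open. It must have started about 8 mm open. Retreating and going above the cell, jaws opening.

{"api": "drive_tool", "payload": {
  "moves": [
    {"rot": [0,0,0],"offset": [0,-0.015,0],"gripper": 0},
    {"rot": [0,0,0],"offset": [0,-0.015,-0.08],"gripper": 0},
    {"rot": [0,0,0],"offset": [0,0,-0.16],"gripper": 0},
    {"rot": [0,0,-0.11],"offset": [-0.098,0.536,-0.176],"gripper": 1},
    {"rot": [0,0,-0.11],"offset": [-0.098,0.536,-0.176],"gripper": 1},
    {"rot": [0,0,-0.11],"offset": [-0.098,0.536,-0.176],"gripper": 1},
    {"rot": [0,0,-0.11],"offset": [-0.098,0.536,-0.176],"gripper": 1},
    {"rot": [0,0,-0.11],"offset": [-0.098,0.536,-0.176],"gripper": 1}
  ]
}}

```text
time_s: 9.65
tcp_pos: [0.5298, -0.213, 0.1972]
orientation: [[0.999, -0.045, -0.001], [-0.045, -0.999, -0.001], [-0.001, 0.001, -1.0]]
contact_force: [0.6, -0.4, 0.2]
gripper_width: 0.0851
```

Run:
```python
from h import *
from workcell import bot
p=snap(bot,"wrist","w7"); s=bot.get_state(); print(s["tcp_pos"],s["time_s"])
```

```text
[ 0.52520789 -0.22264373  0.19731698] 9.7
```

View pics/w7.png

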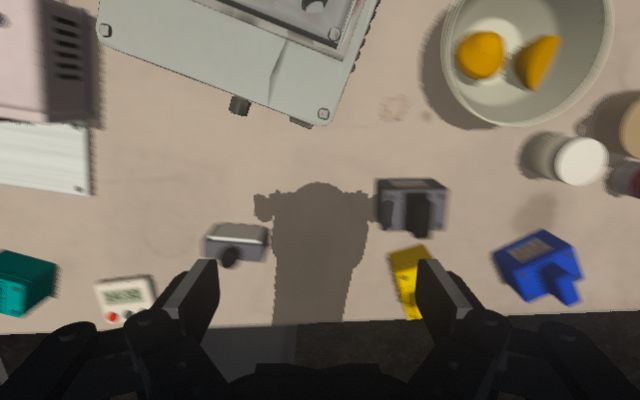

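{"api": "drive_tool", "payload": {
  "moves": [
    {"rot": [0,0,0],"offset": [-0.034,0.1,0],"gripper": 1},
    {"rot": [0,0,0],"offset": [-0.034,0.1,0],"gripper": 1},
    {"rot": [0,0,0],"offset": [-0.034,0.1,0],"gripper": 1},
    {"rot": [0,0,0],"offset": [-0.034,0.1,0],"gripper": 1}
  ]
}}

```text
time_s: 10.2
tcp_pos: [0.5035, -0.2825, 0.197]
orientation: [[0.999, -0.042, 0.0], [-0.042, -0.999, 0.001], [-0.0, -0.001, -1.0]]
contact_force: [0.1, -0.2, 1.7]
gripper_width: 0.0854
```

Run:
```python
from h import *
from workcell import bot
p=snap(bot,"wrist","w8"); s=bot.get_state(); print(s["tcp_pos"],s["time_s"])
t=snap(bot,"top","t8")
a=cv2.imread("pics/w8.png"); cv2.imwrite("pics/w8c.png",cv2.resize(a[160:310,220:420],(800,600),interpolation=cv2.INTER_CUBIC))
a=cv2.imread("pics/t8.png"); cv2.imwrite("pics/t8c.png",cv2.resize(a[110:230,230:390],(800,600),interpolation=cv2.INTER_CUBIC))
```

```text
[ 0.50359945 -0.28226012  0.19704683] 10.25
```

View pics/w8c.png

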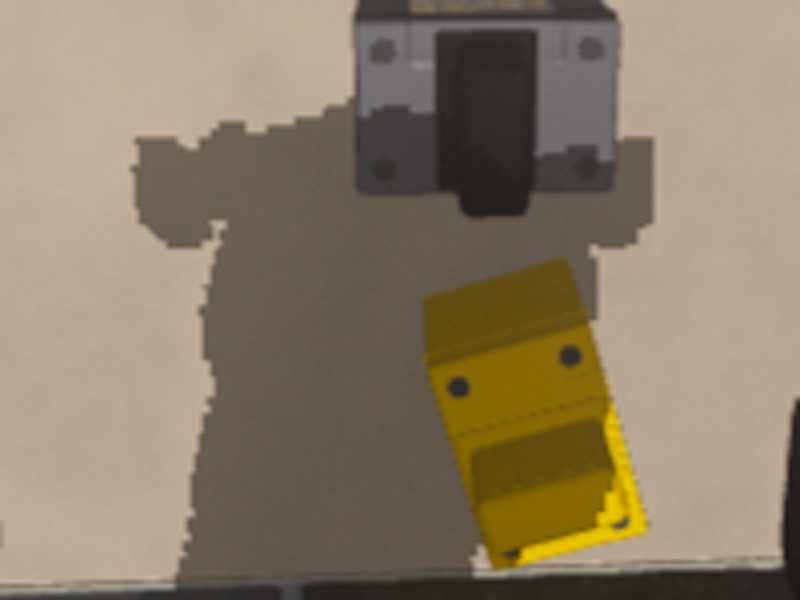

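View pics/t8c.png

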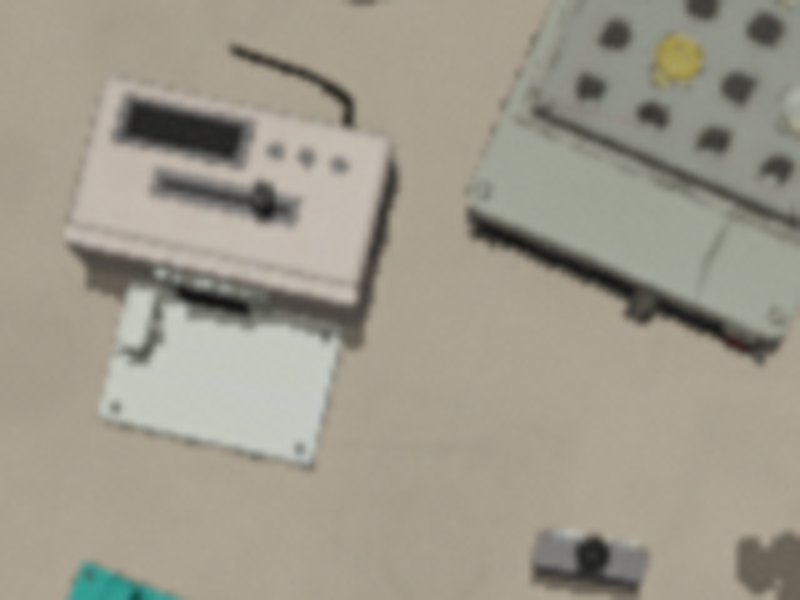

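Top crop: the tab is now at (263,200), at 76% of its slot, near the right end. The stage is clear. Wrist crop: the grey cell lid spans (357,20)–(615,190), with the kernel window showing at the far side (480,5), so the orientation is right.

Run:
```python
from h import *
p=pickle.load(open("w8.pkl","rb"))
f=lambda L:[(220+u/4-0.4,160+v/4-0.4) for u,v in L]
C=unproj(p,f([(356,19),(618,19),(613,191),(357,192)]),0.05)
G=unproj(p,f([(450,42),(532,42),(527,214),(462,214)]),0.08)
print(C.round(4),C.mean(0).round(4)); print(G.round(4),G.mean(0).round(4))
dg=lambda d: np.degrees(np.arctan2(d[1],d[0]))
print(dg(C[0]-C[1])-90,dg(C[3]-C[2])-90,dg(C[0]-C[3]),dg(C[1]-C[2]),dg(G[0]-G[3]),np.linalg.norm(C[0]-C[1]),np.linalg.norm(C[0]-C[3]),np.linalg.norm(G[0]-G[3]),np.linalg.norm(G[0]-G[1]))
```

```text
[[ 0.5164 -0.2744  0.05  ]
 [ 0.5138 -0.3365  0.05  ]
 [ 0.4708 -0.3356  0.05  ]
 [ 0.4732 -0.2725  0.05  ]] [ 0.4935 -0.3047  0.05  ]
[[ 0.5163 -0.2954  0.08  ]
 [ 0.5156 -0.3131  0.08  ]
 [ 0.4763 -0.3115  0.08  ]
 [ 0.4769 -0.2969  0.08  ]] [ 0.4963 -0.3042  0.08  ]
-2.431823730246009 -2.1959912589476005 -2.5293092763524587 -1.2407341951157684 2.227301866140426 0.062186484196966096 0.04326240381837656 0.03946230324113923 0.017708013244566483
```

{"api": "drive_tool", "payload": {
  "moves": [
    {"rot": [0,0,0],"offset": [-0.0115,0.028,0.02],"gripper": 1},
    {"rot": [0,0,0],"offset": [-0.0115,0.028,0.08],"gripper": 1},
    {"rot": [0,0,0],"offset": [-0.0115,0.028,0.13],"gripper": 1},
    {"rot": [0,0,0],"offset": [-0.0115,0.028,0.15],"gripper": 1},
    {"rot": [0,0,0],"offset": [-0.0115,0.028,0.15],"gripper": 1}
  ]
}}

```text
time_s: 10.92
tcp_pos: [0.4927, -0.3047, 0.0837]
orientation: [[0.999, -0.044, -0.002], [-0.044, -0.999, 0.001], [-0.002, -0.001, -1.0]]
contact_force: [0.6, -0.5, -0.7]
gripper_width: 0.0854
```

Run:
```python
from h import *
from workcell import bot
p=snap(bot,"wrist","w9"); s=bot.get_state(); print(s["tcp_pos"],s["time_s"])
t=snap(bot,"side","s9"); print(proj(t,[s["tcp_pos"],[.495,-.303,.08]]).round(1).tolist())
a=cv2.imread("pics/w9.png"); b=cv2.imread("pics/s9.png")
o=np.zeros((600,800,3),np.uint8); o[:300,:480]=cv2.resize(a,(480,300)); o[300:,:600]=cv2.resize(b[120:220,320:520],(600,300),interpolation=cv2.INTER_CUBIC)
cv2.imwrite("pics/m9.png",o)
```

```text
[ 0.49331188 -0.30495715  0.08477578] 10.975
[[376.1, 178.5], [375.3, 179.8]]
```

View pics/m9.png

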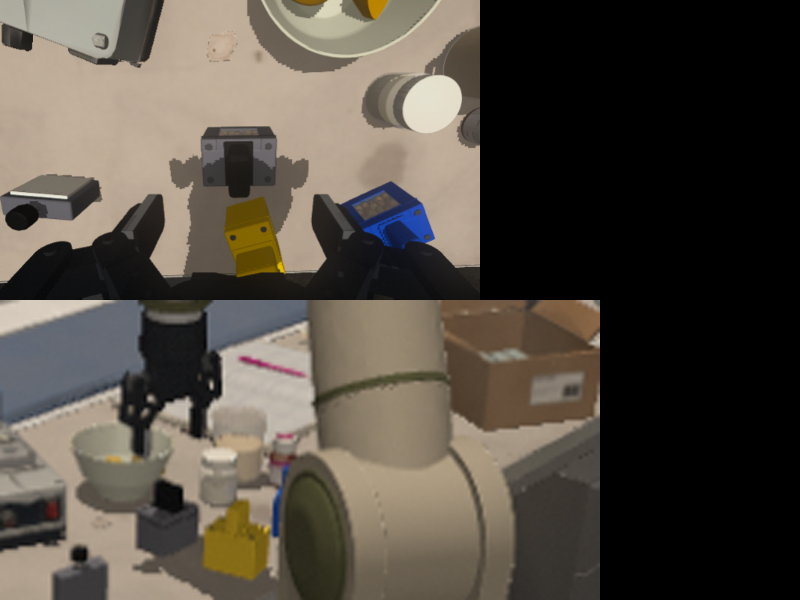

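{"api": "drive_tool", "payload": {
  "moves": [
    {"rot": [0,0,0],"offset": [0.001,-0.001,0.035],"gripper": 1},
    {"rot": [0,0,0],"offset": [0.001,-0.001,0.055],"gripper": 0.6},
    {"rot": [0,0,0],"offset": [0.001,-0.001,0.062],"gripper": 0.4},
    {"rot": [0,0,0],"offset": [0.001,-0.001,0.062],"gripper": 0.4}
  ],
  "newtons": 50
}}

```text
time_s: 11.52
tcp_pos: [0.4942, -0.3041, 0.0383]
orientation: [[0.999, -0.044, 0.0], [-0.044, -0.999, -0.0], [0.0, 0.0, -1.0]]
contact_force: [-0.3, 0.8, 0.0]
gripper_width: 0.0346
```

Run:
```python
from h import *
from workcell import bot
p=snap(bot,"wrist","w10"); s=bot.get_state(); print(s["tcp_pos"],s["time_s"],s["gripper_width"])
t=snap(bot,"side","s10")
a=cv2.imread("pics/w10.png"); b=cv2.imread("pics/s10.png")
o=np.zeros((600,800,3),np.uint8); o[:300,:480]=cv2.resize(a,(480,300)); o[300:,:600]=cv2.resize(b[150:210,330:450],(600,300),interpolation=cv2.INTER_CUBIC)
cv2.imwrite("pics/m10.png",o)
```

```text
[ 0.49431441 -0.30415573  0.03858071] 11.575 0.034215405736953294
```

View pics/m10.png

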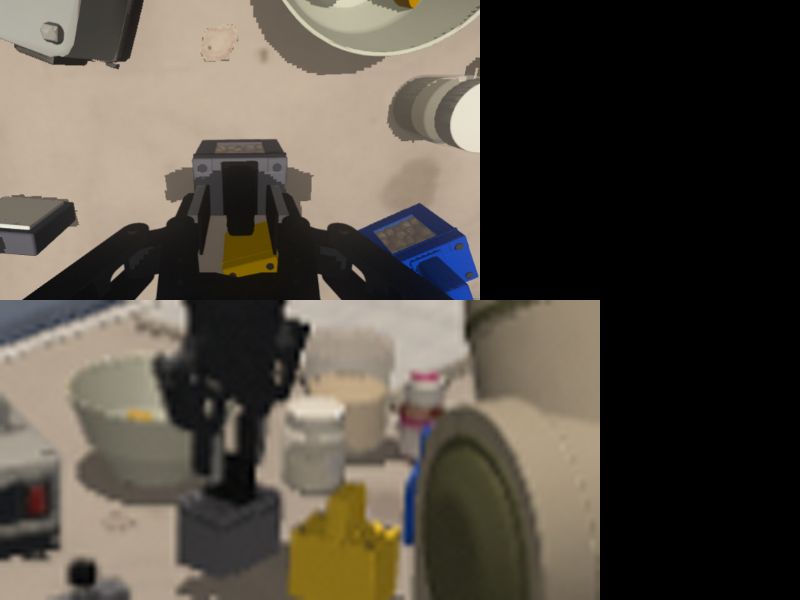

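Run:
```python
from h import *
t=pickle.load(open("s10.pkl","rb"))
for z in (.05,.06,.07,.08):
    for y in (.017+.005,-.022): print(z,y,((proj(t,[[.4943-.0*y,-.304+y,z]])-[330,150])*5+[0,300]).round(0).tolist())
```

```text
0.05 0.022000000000000002 [[206.0, 497.0]]
0.05 -0.022 [[247.0, 479.0]]
0.06 0.022000000000000002 [[207.0, 484.0]]
0.06 -0.022 [[248.0, 466.0]]
0.07 0.022000000000000002 [[207.0, 471.0]]
0.07 -0.022 [[248.0, 453.0]]
0.08 0.022000000000000002 [[207.0, 458.0]]
0.08 -0.022 [[249.0, 440.0]]
```

Tips are at z ≈ 0.070, with only about 10 mm of overlap on the fin. Lowering 10 mm, then closing.

{"api": "drive_tool", "payload": {
  "moves": [
    {"rot": [0,0,0],"offset": [0,0,0.007],"gripper": 0.4},
    {"rot": [0,0,0],"offset": [0,0,0.013],"gripper": 0.4},
    {"rot": [0,0,0],"offset": [0,0,0.013],"gripper": 0.4},
    {"rot": [0,0,0],"offset": [0,0,0.013],"gripper": 0},
    {"rot": [0,0,0],"offset": [0,0,0.013],"gripper": 0},
    {"rot": [0,0,0],"offset": [0,0,0.013],"gripper": 0},
    {"rot": [0,0,0],"offset": [0,0,0.013],"gripper": 0}
  ],
  "newtons": 60
}}

```text
time_s: 12.5
tcp_pos: [0.4941, -0.304, 0.0284]
orientation: [[0.999, -0.044, -0.0], [-0.044, -0.999, -0.0], [-0.0, 0.0, -1.0]]
contact_force: [0.7, -0.7, -0.4]
gripper_width: 0.0149
```

Run:
```python
from h import *
from workcell import bot
p=snap(bot,"wrist","w11"); s=bot.get_state(); print(s["tcp_pos"],s["time_s"],s["gripper_width"],s["contact_force"],s["ft_torque"])
t=snap(bot,"side","s11")
a=cv2.imread("pics/w11.png"); b=cv2.imread("pics/s11.png")
o=np.zeros((600,800,3),np.uint8); o[:300,:480]=cv2.resize(a,(480,300)); o[300:,:600]=cv2.resize(b[150:210,330:450],(600,300),interpolation=cv2.INTER_CUBIC)
cv2.imwrite("pics/m11.png",o)
```

```text
[ 0.49407187 -0.3040247   0.02840787] 12.55 0.014901670602185562 [ 0.210192   -0.80973402 -0.22760107] [ 0.0027527  -0.0137867   0.00467612]
```

View pics/m11.png

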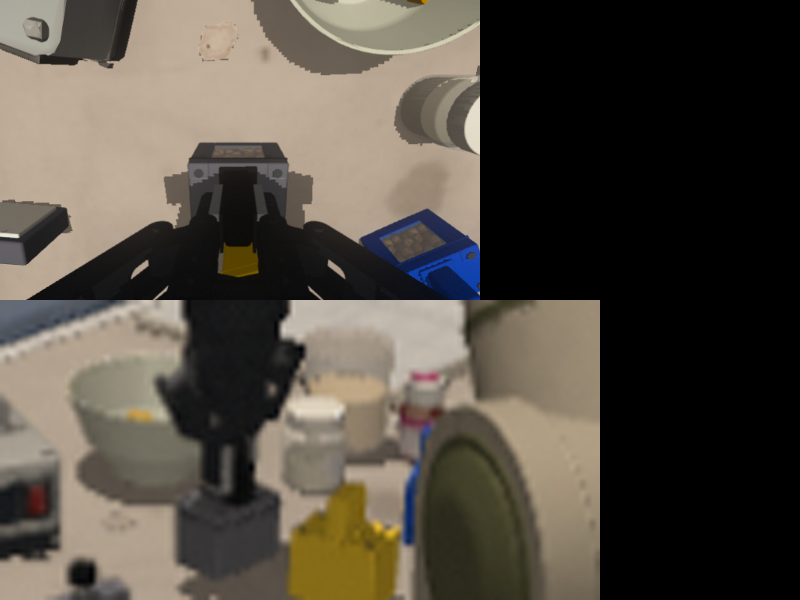

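Gripped at 14.9 mm opening (fin 16 mm). Lifting and traversing.

{"api": "drive_tool", "payload": {
  "moves": [
    {"rot": [0,0,0],"offset": [0,0,-0.02],"gripper": 0},
    {"rot": [0,0,0],"offset": [0,0,-0.08],"gripper": 0},
    {"rot": [0,0,0],"offset": [0,0,-0.14],"gripper": 0},
    {"rot": [0,0,0],"offset": [0,0,-0.2],"gripper": 0},
    {"rot": [0,0,0],"offset": [0,0,-0.2],"gripper": 0}
  ]
}}

```text
time_s: 13.22
tcp_pos: [0.4957, -0.3049, 0.1827]
orientation: [[0.999, -0.044, 0.006], [-0.044, -0.999, -0.003], [0.006, 0.003, -1.0]]
contact_force: [0.1, 0.0, -3.5]
gripper_width: 0.015
```

{"api": "drive_tool", "payload": {
  "moves": [
    {"rot": [0,0,0.011],"offset": [0.006,-0.05,0],"gripper": 0},
    {"rot": [0,0,0.025],"offset": [0.017,-0.12,0],"gripper": 0},
    {"rot": [0,0,0.04],"offset": [0.028,-0.2,0],"gripper": 0},
    {"rot": [0,0,0.06],"offset": [0.039,-0.28,0],"gripper": 0},
    {"rot": [0,0,0.08],"offset": [0.05,-0.36,0],"gripper": 0},
    {"rot": [0,0,0.1],"offset": [0.06,-0.44,0],"gripper": 0},
    {"rot": [0,0,0.1107],"offset": [0.066,-0.5,0],"gripper": 0},
    {"rot": [0,0,0.1107],"offset": [0.0686,-0.528,0],"gripper": 0}
  ]
}}

```text
time_s: 14.22
tcp_pos: [0.5623, 0.0925, 0.1777]
orientation: [[0.979, -0.205, -0.001], [-0.205, -0.979, 0.0], [-0.001, -0.0, -1.0]]
contact_force: [-0.1, -1.2, -1.3]
gripper_width: 0.0147
```

{"api": "drive_tool", "payload": {
  "moves": [
    {"rot": [0,0,0],"offset": [0,0,0.03],"gripper": 0},
    {"rot": [0,0,0],"offset": [0,0,0.07],"gripper": 0},
    {"rot": [0,0,0],"offset": [0,0,0.07],"gripper": 0}
  ]
}}

```text
time_s: 14.6
tcp_pos: [0.5611, 0.088, 0.1239]
orientation: [[0.978, -0.209, -0.005], [-0.209, -0.978, -0.002], [-0.004, 0.003, -1.0]]
contact_force: [-0.3, -0.8, -1.7]
gripper_width: 0.015
```

Run:
```python
from h import *
from workcell import bot
p=snap(bot,"wrist","w12"); s=bot.get_state(); print(s["tcp_pos"],s["time_s"],s["gripper_width"],s["contact_force"],s["ft_torque"],s["orientation"].round(4).tolist())
t=snap(bot,"side","s12")
a=cv2.imread("pics/w12.png"); b=cv2.imread("pics/s12.png")
o=np.zeros((600,800,3),np.uint8); o[:300,:480]=cv2.resize(a,(480,300)); o[300:,:600]=cv2.resize(b[150:250,190:390],(600,300),interpolation=cv2.INTER_CUBIC)
cv2.imwrite("pics/m12.png",o)
```

```text
[0.5621087  0.08833985 0.12521425] 14.65 0.014706700735129247 [-0.23934374  0.96293366 -1.32044557] [-0.00064115  0.01386216  0.04455544] [[0.9778, -0.2095, -0.0027], [-0.2095, -0.9778, -0.001], [-0.0024, 0.0015, -1.0]]
```

View pics/m12.png

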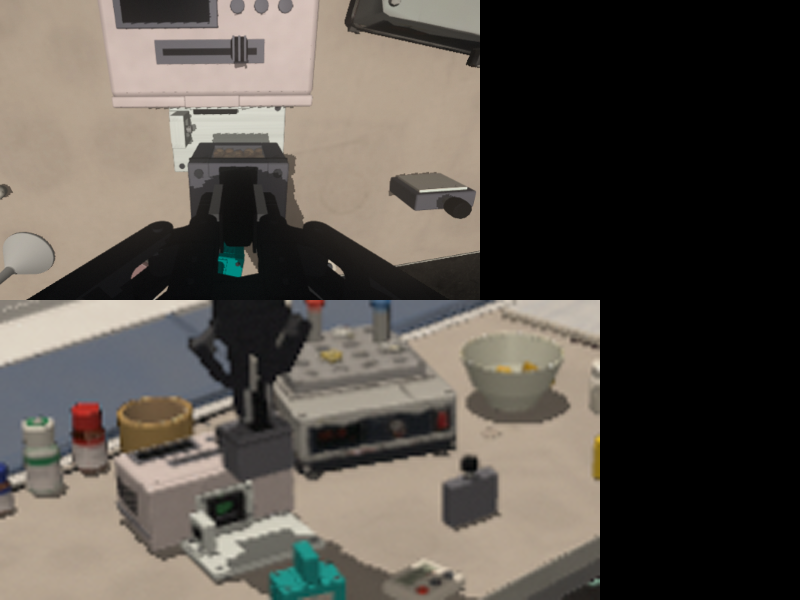

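The port is open (green lens visible at (225,505)) and the cell hangs square in front of it at reader ≈ (-21,-21) mm. Lowering to about 3 mm above the stage.

{"api": "drive_tool", "payload": {
  "moves": [
    {"rot": [0,0,0],"offset": [0,0,0.03],"gripper": 0},
    {"rot": [0,0,0],"offset": [0,0,0.06],"gripper": 0},
    {"rot": [0,0,0],"offset": [0,0,0.085],"gripper": 0},
    {"rot": [0,0,0],"offset": [0,0,0.1],"gripper": 0},
    {"rot": [0,0,0],"offset": [0,0,0.109],"gripper": 0},
    {"rot": [0,0,0],"offset": [0,0,0.109],"gripper": 0}
  ]
}}

```text
time_s: 15.45
tcp_pos: [0.5631, 0.0893, 0.0443]
orientation: [[0.978, -0.209, 0.0], [-0.209, -0.978, -0.0], [0.0, 0.0, -1.0]]
contact_force: [-0.7, 0.1, -1.5]
gripper_width: 0.0149
```

Run:
```python
from h import *
from workcell import bot
p=snap(bot,"wrist","w13"); s=bot.get_state(); print(s["tcp_pos"],s["time_s"],s["gripper_width"],s["contact_force"],s["ft_torque"],s["orientation"].round(4).tolist())
t=snap(bot,"side","s13")
a=cv2.imread("pics/w13.png"); b=cv2.imread("pics/s13.png")
o=np.zeros((600,800,3),np.uint8); o[:300,:480]=cv2.resize(a,(480,300)); o[300:,:600]=cv2.resize(b[170:240,220:360],(600,300),interpolation=cv2.INTER_CUBIC)
cv2.imwrite("pics/m13.png",o)
```

```text
[0.56323445 0.08934756 0.04452653] 15.5 0.014642246622030168 [ 0.66317021  0.20521959 -2.69985127] [-0.01036953 -0.0143076  -0.01614742] [[0.978, -0.2088, 0.0004], [-0.2088, -0.978, 0.0], [0.0004, -0.0001, -1.0]]
```

View pics/m13.png

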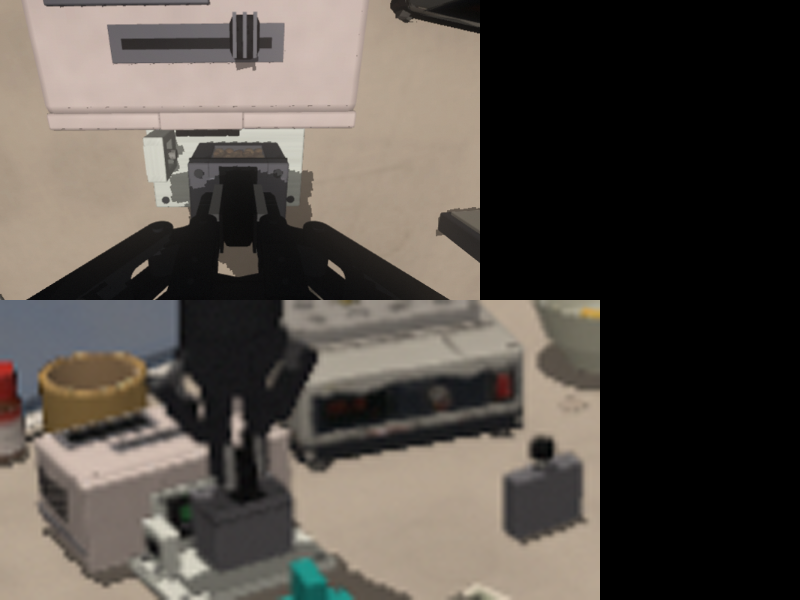

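{"api": "drive_tool", "payload": {
  "moves": [
    {"rot": [0,0,0],"offset": [0,0,0.003],"gripper": 0},
    {"rot": [0,0,0],"offset": [0,0,0.0055],"gripper": 0},
    {"rot": [0,0,0],"offset": [0,0,0.0055],"gripper": 0},
    {"rot": [0,0,0],"offset": [0,0,0.0055],"gripper": 0}
  ]
}}

```text
time_s: 16.05
tcp_pos: [0.5632, 0.0893, 0.0404]
orientation: [[0.978, -0.209, 0.001], [-0.209, -0.978, 0.0], [0.001, -0.0, -1.0]]
contact_force: [-0.5, 0.4, 4.7]
gripper_width: 0.0149
```

{"api": "drive_tool", "payload": {
  "moves": [
    {"rot": [0,0,0],"offset": [0.006,-0.006,0],"gripper": 0},
    {"rot": [0,0,0],"offset": [0.013,-0.013,0],"gripper": 0},
    {"rot": [0,0,0],"offset": [0.02,-0.02,0],"gripper": 0},
    {"rot": [0,0,0],"offset": [0.02,-0.02,0],"gripper": 0},
    {"rot": [0,0,0],"offset": [0.02,-0.02,0],"gripper": 0}
  ]
}}

```text
time_s: 16.68
tcp_pos: [0.5812, 0.1012, 0.0404]
orientation: [[0.978, -0.208, 0.001], [-0.208, -0.978, 0.0], [0.001, -0.001, -1.0]]
contact_force: [-0.2, -0.5, 4.1]
gripper_width: 0.0149
```

```bash
cat > st.py <<'E'
from workcell import bot; import numpy as np
s=bot.get_state(); yaw=np.radians(-12); R=np.array([[np.cos(yaw),-np.sin(yaw)],[np.sin(yaw),np.cos(yaw)]])
print("t",s["time_s"],"tcp reader mm",((s["tcp_pos"][:2]-[.5866,.1046])@R*1e3).round(1),"z",s["tcp_pos"][2].round(4),"F reader",(s["contact_force"][:2]@R).round(1),"Fz",s["contact_force"][2].round(1),"T",s["ft_torque"].round(2),"w",round(s["gripper_width"],4),"yaw",np.degrees(np.arctan2(s["orientation"][1,0],s["orientation"][0,0])).round(2),s["orientation"][:,2].round(3))
E
python3 st.py
```

```text
t 16.675 tcp reader mm [-4.5 -4.4] z 0.0404 F reader [-0.1 -0.5] Fz 4.1 T [0.06 0.13 0.04] w 0.0149 yaw -12.03 [ 0.001  0.    -1.   ]
```

{"api": "drive_tool", "payload": {
  "moves": [
    {"rot": [0,0,0],"offset": [0.003,-0.003,0],"gripper": 0},
    {"rot": [0,0,0],"offset": [0.006,-0.006,0],"gripper": 0},
    {"rot": [0,0,0],"offset": [0.008,-0.008,0],"gripper": 0},
    {"rot": [0,0,0],"offset": [0.008,-0.008,0],"gripper": 0},
    {"rot": [0,0,0],"offset": [0.008,-0.008,0],"gripper": 0}
  ]
}}

```text
time_s: 17.3
tcp_pos: [0.5859, 0.1041, 0.0404]
orientation: [[0.978, -0.209, -0.003], [-0.209, -0.978, -0.002], [-0.003, 0.003, -1.0]]
contact_force: [-7.4, -3.8, 13.3]
gripper_width: 0.0148
```

```bash
python3 st.py
```

```text
t 17.3 tcp reader mm [-0.6 -0.7] z 0.0404 F reader [-6.5 -5.2] Fz 13.3 T [-0.76  1.59  0.09] w 0.0148 yaw -12.07 [-0.003 -0.002 -1.   ]
```

{"api": "drive_tool", "payload": {
  "moves": [
    {"rot": [0,0,0],"offset": [0.003,-0.003,-0.002],"gripper": 0},
    {"rot": [0,0,0],"offset": [0.005,-0.005,-0.002],"gripper": 0},
    {"rot": [0,0,0],"offset": [0.005,-0.005,-0.002],"gripper": 0},
    {"rot": [0,0,0],"offset": [0.005,-0.005,-0.002],"gripper": 0}
  ]
}}

```text
time_s: 17.8
tcp_pos: [0.5865, 0.1048, 0.0407]
orientation: [[0.978, -0.209, -0.011], [-0.209, -0.978, -0.005], [-0.009, 0.007, -1.0]]
contact_force: [-14.0, -7.8, 11.3]
gripper_width: 0.0147
```

```bash
python3 st.py
python3 - <<'E'
from h import *
from workcell import bot
p=snap(bot,"wrist","w14")
a=cv2.imread("pics/w14.png"); cv2.imwrite("pics/w14c.png",cv2.resize(a[130:280,200:400],(800,600),interpolation=cv2.INTER_CUBIC))
E
```

```text
t 17.8 tcp reader mm [-0.1  0.2] z 0.0407 F reader [-12.1 -10.6] Fz 11.3 T [-1.85  2.96  0.27] w 0.0147 yaw -12.08 [-0.011 -0.005 -1.   ]
```

View pics/w14c.png

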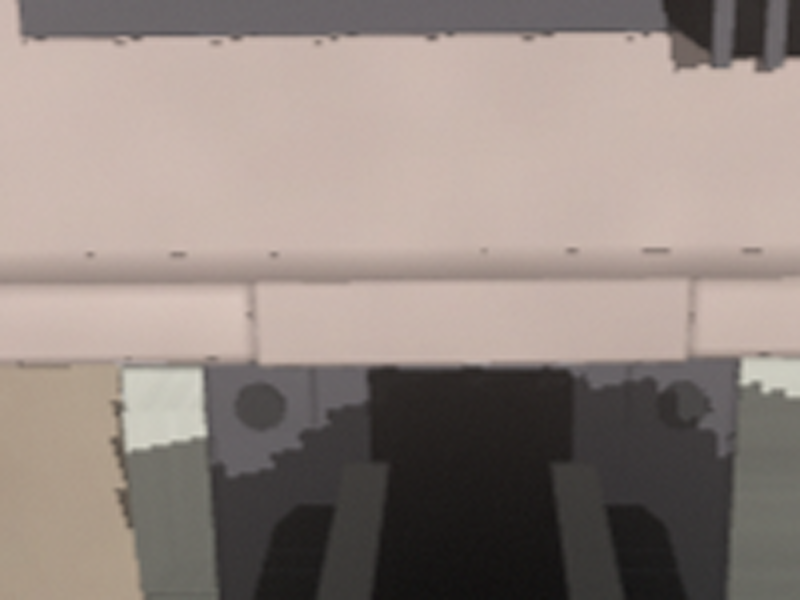

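{"api": "drive_tool", "payload": {
  "moves": [
    {"rot": [0,0,0],"offset": [0.002,-0.002,-0.001],"gripper": 0},
    {"rot": [0,0,0],"offset": [0.003,-0.003,-0.001],"gripper": 0},
    {"rot": [0,0,0],"offset": [0.003,-0.003,-0.001],"gripper": 0},
    {"rot": [0,0,0],"offset": [0.003,-0.003,-0.001],"gripper": 0},
    {"rot": [0,0,0],"offset": [0.003,-0.003,-0.001],"gripper": 0}
  ]
}}

```text
time_s: 18.48
tcp_pos: [0.5865, 0.1049, 0.0409]
orientation: [[0.978, -0.21, -0.016], [-0.21, -0.978, -0.008], [-0.014, 0.011, -1.0]]
contact_force: [-19.4, -11.6, 12.0]
gripper_width: 0.015
```

```bash
python3 st.py
python3 - <<'E'
from h import *
from workcell import bot
p=snap(bot,"wrist","w15"); t=snap(bot,"side","s15"); u=snap(bot,"top","t15")
a=cv2.imread("pics/w15.png"); b=cv2.imread("pics/w13.png"); s=cv2.imread("pics/s15.png"); tt=cv2.imread("pics/t15.png")
f=lambda im,sz: cv2.resize(im,sz,interpolation=cv2.INTER_CUBIC)
o=np.zeros((600,800,3),np.uint8); o[:300,:400]=f(b[180:330,220:420],(400,300)); o[:300,400:]=f(a[180:330,220:420],(400,300)); o[300:,:400]=f(s[170:245,220:320],(400,300)); o[300:,400:]=f(tt[130:205,235:335],(400,300))
cv2.imwrite("pics/m15.png",o)
E
```

```text
t 18.475 tcp reader mm [-0.1  0.3] z 0.0409 F reader [-16.5 -15.4] Fz 12.0 T [-2.65  4.07  0.4 ] w 0.015 yaw -12.12 [-0.016 -0.008 -1.   ]
```

View pics/m15.png

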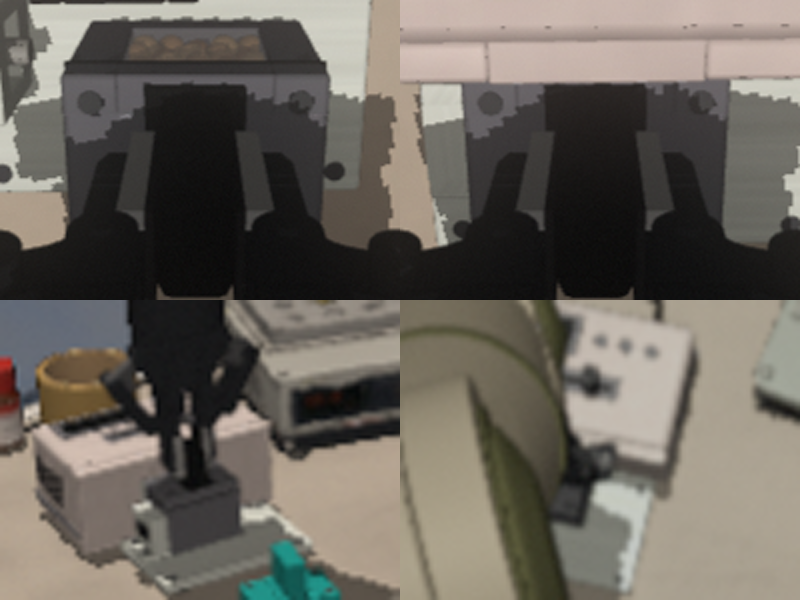

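The grip has not slipped, and the TCP no longer moves as force rises (16.5 N toward the rear, 15.4 N toward the side). It sits at reader (-0.1, 0.3) mm, square within about 0.2°. Handing in.

```bash
python3 st.py; python3 -c "
from workcell import bot
print(bot.finish_job())"; python3 st.py
```

```text
t 18.625 tcp reader mm [-0.1  0.3] z 0.0409 F reader [-16.5 -15.6] Fz 12.4 T [-2.65  4.18  0.36] w 0.0149 yaw -12.12 [-0.016 -0.007 -1.   ]
the job is handed in; nothing more can be done
None
the job is handed in; nothing more can be done
```

I opened the shutter to its end stop, stood the grey cell on the stage with its window to the port, and pressed it into the corner. I handed the job in at 18.6 s, still gripping and pressing; `finish_job` gives no verdict, so I can't confirm a pass.

**Last checks**
- **Push:** about 16.5 N toward the rear stop and 15.5 N toward the side stop, measured at the wrist. That includes the springs and friction. I pushed in a further 2 mm of command at the end; the force rose but the tool moved only about 0.1 mm, so the cell was against both stops.
- **Position:** the tool was within 0.3 mm of the home point I had estimated. That estimate is good to about 2–3 mm. Yaw was within about 0.2° of the reader, and the tool was tilted about 0.018 rad.
- **Grip:** finger opening 14.9 mm on the fin, set to 60 N, and the pictures showed no slip.
- **Shutter:** the tab stood at the right end of its slot, and the port's green lens was visible before I placed the cell.

**What disagreed**
- **Finger length:** the first push on the shutter tab missed, passing over it. The fingertips sit about 20–30 mm short of the stated TCP, as two cameras showed. I corrected for this when opening the shutter and when gripping the cell.
- **Shutter travel:** the tab moved only about 37 mm before it stopped hard at 20 N, not 46 mm. From the slot's symmetry I took it to have started about 8 mm open. I had no direct reading of the shutter, the seal or the plunger.

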